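# Clamp the brass valve body in the ratchet clamp on the cafe bar

## Robot

A 7-joint arm with a two-finger parallel gripper is mounted at the origin on the work surface. World frame = base frame: x ahead of the robot, y to its left, z up, the work surface at z = 0. Lengths are in m, angles in rad, forces in N, time in s.
With the tool pointing down it reaches from about 0.4 to 0.875 m from the base axis. Payload 19.3 kg.
Tool frame: the origin (TCP) lies between the finger pads; the fingertips stand 14 mm ahead of it and the grasp point (between the pads) lies 5 mm behind it; z points along the fingers, y is the line along which they close (so a half turn about z gives the same grasp; the last joint's range is limited). The gripper opens to 85 mm and grips with 20 to 120 N. Pads are 22 mm wide; open, the fingers measure 114 mm over their backs; the gripper's body (76 mm by 85 mm) begins 54 mm behind the grasp point. The pads swing forward as they close: fully open they stand 13 mm farther back than shut.
Start: joints at [-1.251, 0.521, -0.036, 1.599, 0.021, 1.021, -0.113], TCP at [0.238, 0.578, 0.245] pointing down, gripper open.
Joint ranges: [-2.91, 2.91], [-0.3, 2.13], [-1.5, 1.42], [0.17, 2.43], [-1.26, 4.41], [0.16, 1.93], [-2.52, 2.52]. Speed limits (rad/s): [1.89, 1.89, 2.39, 2.39, 3.01, 3.01, 3.01].

## Interface

Orientations are given as a rotation vector (axis times angle).
In Python, from rig import r gives the robot as it stands. The module is installed in compiled form; this text tells all that it offers.
- The arm moves only by the tool apply_moves, never from a script. Its argument "series" is a list of rows, each an object of numbers: "tx", "ty", "tz": the shift along the tool's x, y, z in cm; "ax", "ay", "az": the turn, a rotation vector about the tool's x, y, z in degrees; "claw": the finger opening in cm, from 0 to 8.54. A call has 1 to 12 rows; each row is the pose to reach, as a shift and turn from the pose commanded when the call began, along the tool's axes at that moment; what a row does not reach only later rows make up. A row lasts 1/8 s, in which the tool goes at most 62.5 mm and 10.7 degrees, less where a joint would pass 70% of its speed; a pose out of reach is approached as far as the arm can. A call with a gripper value outside its range is refused whole. The fingers move at their own pace and stop on an object; "newtons" is the grip in N (left out, the last holds). Time passes only in rows, so rows that repeat a pose let the fingers close. It gives the time, the measured TCP pose, the force, the opening and the grip force at its end, in the units of the state.
- r.read_state(): the state, without advancing time (a new reading comes with each control period).
- r.grab_frame(name): name is "scene" or "top" or "wrist"; returns a dict with "pixels" (400x640x3 uint8, blue, green, red), "intrinsics" (3x3 intrinsics, pixels), "R" (3x3) and "t" (3): a world point X has camera coordinates R X + t; the wrist camera has in their place "hand_eye" (4x4, takes a point from camera to tool coordinates, whose origin is the TCP and whose axes are the flange's). Camera axes: x right, y down, z forward; pixel columns grow to the right and rows downward; lengths in m; the calibration is good to about 2 mm. A picture is of the moment at which its call begins: read the wrist's pose just before it. There is no depth.
- r.job_done(): hands the job in; it is judged then, once.
The state is a dict: "t": time; "joint_positions": joint angles; "qd": joint speeds; "joint_efforts": joint torques, N m; "tcp_pos": TCP position; "eef_rot": TCP orientation; "force": force on the tool from outside, world axes, zero at the start; "wrist_torque": the same for the moment, N m; "grip_width": finger opening in m; "grasp_force": force on a finger pad.
Only numpy, scipy, OpenCV 4.12 (cv2) and the standard library are available. Lean on these libraries where they do the work, as an engineer would, in place of code of your own. Each camera call takes 0.05 s, during which the arm holds its last target. There are 200 camera calls.

## Task

Stand the square-bodied brass valve on the bed of the bench clamp, between its jaws, with two of its flat sides square to the jaws, and let go of it. Then squeeze the clamp's trigger again and again, letting it spring right back each time, until the sliding jaw presses the valve firmly against the fixed jaw and a further squeeze will not move it. Move the jaw only by its trigger, and leave the other things on the bar where they stand.

Things in the scene. Friction and masses are not known exactly. Their poses are not given: they have to be found in the camera images.
- clamp: Fixed ratchet clamp on the bar. Origin: centre of its underside, on the bar; x = clamping direction, z up. All clamp figures are in its frame, mm. Steel bed plate x -145 to 135, y -45 to 45, top z = 10. Grey ratchet housing x -135 to -45, y -23 to 23, up to z = 49. Jaws, grip and trigger: see the other entries.
- fixed_jaw (a point): Foot of the fixed jaw's face, on the bed (clamp x = 110, y = 0, z = 10). The face, looking to -x, is a black rubber pad (y -26 to 26, z 12 to 41) that gives about 1 mm under 6 N and at most 4 mm; behind it a dark steel block, x 117 to 135, y -28 to 28, up to z = 44.
- grip_top (a point): Middle of the top of the fixed upright black grip (clamp x = -129, z = 122). The grip spans x -135 to -123, y -13 to 13, z 10 to 122 and does not give. It and the trigger in front of it (+x) can be pinched together from above, at z 95 to 115.
- trigger_tip (a point): Middle of the front (+x) face of the bare aluminium trigger blade, just below its top: clamp x = -93, z = 116 at rest. Blade 8 thick, y -11 to 11, pivot at x = -111, z = 50. At rest it leans to +x; squeezed home it is upright, front face at x = -107. Grip and trigger together measure about 42 at rest, 28 squeezed home (a gap of 8 is left).
- trigger (a joint): Trigger angle: 0 at rest, 0.21 rad squeezed home (top swings 14 mm to the grip); a spring returns it (3 to 5 N at the top). A full squeeze drives the bar 12 mm and the ratchet catches in steps of 5 mm, so it gains about 10 mm; under 0.1 rad may gain none. About 12 N on the trigger moves the free jaw; 20 N is a firm squeeze, the trigger stalling before home on the valve.
- ram (a joint): Slide of toothed bar and jaw (m), growing towards the fixed jaw: jaw face at clamp x = 30 mm + this value, opening = 80 mm less this value. Starts at 0 to 0.018; cannot go back; friction (8 N) holds it between squeezes. With the valve clamped it reads 0.049 to 0.051.
- jaw: Sliding jaw on the bar's end: dark block, its face towards the fixed jaw, 12 thick, y -25 to 25, z 12 to 41 in the clamp's frame. Its origin is NOT on it: it is the clamp's origin shifted by joint ram along x. Not to be pushed directly.
- valve: Loose brass valve body, standing upright, about 0.25 kg: square block 32 x 32 mm, 40 tall, with a round neck of 22 mm diameter on top, z 40 to 78. Origin: centre of its underside; x and y axes square to its flat sides, z up.
- coupling: Bystander: loose brass coupling like the valve (same neck and heights) but with a round body of 36 mm diameter. Origin: centre of its underside.
- pitcher: Bystander: loose steel milk pitcher, 76 mm diameter at the rim, 95 tall, handle at its +y side reaching about 70 mm from the axis. Origin: centre of its underside.
- cup: Bystander: loose white espresso cup, 72 mm diameter at the rim, 60 tall. Origin: centre of its underside.
- tamper: Bystander: loose steel coffee tamper standing on its 58 mm disc, 88 tall, knob 38 mm across. Origin: centre of its underside.
There are look-alikes about, which are no part of the job. Leave any black or pink look-alike of the valve alone.

How it is judged:
By the outcome, as a careful person would: the job done as asked, in the order asked, and still so for the second after the job is handed in, with the robot touching nothing.
It also fails if it takes over 72 s, if anything falls off the work surface, if the arm or the gripper's body presses on something with over 40 N, if the wrist force passes 120 N, or if a joint passes its speed limit or range.

## Working session

There is one attempt and no reset: what is moved stays moved. The work goes in short steps, Python scripts to look and compute and a tool call to move; the robot and the scene stay as the last step left them, time stands still between calls to the robot, and variables do not carry over. Pictures are saved under pics/ and viewed, at most 11 in all, crops included, and the job is handed in when it is done.

Besides the shell and the picture viewer there is one more tool, called after "Request:" by a JSON object that holds its "op" and its "data". apply_moves: Moves the arm, as the interface text tells. Its arguments: {"type":"object","properties":{"series":{"type":"array","items":{"type":"object","properties":{"tx":{"type":"number"},"ty":{"type":"number"},"tz":{"type":"number"},"ax":{"type":"number"},"ay":{"type":"number"},"az":{"type":"number"},"claw":{"type":"number"}}}},"newtons":{"type":"number"}},"required":["series"]}

```bash
mkdir -p pics
cat > h.py <<'E'
import numpy as np, cv2
from scipy.spatial.transform import Rotation as Ro
from rig import r
def cam(name):
    s=r.read_state(); f=r.grab_frame(name); K=np.array(f["intrinsics"])
    if name=="wrist":
        T=np.eye(4);T[:3,:3]=Ro.from_rotvec(s["eef_rot"]).as_matrix();T[:3,3]=s["tcp_pos"]
        M=np.linalg.inv(T@np.array(f["hand_eye"])); R,t=M[:3,:3],M[:3,3]
    else: R,t=np.array(f["R"]),np.array(f["t"])
    return f["pixels"],K,R,t
def ray(c,uv,z):
    _,K,R,t=c; o=-R.T@t; d=R.T@np.linalg.inv(K)@[uv[0],uv[1],1.]
    return o+d*(z-o[2])/d[2]
def proj(c,X):
    _,K,R,t=c; p=K@(R@np.array(X)+t); return p[:2]/p[2]
def save(name,c): cv2.imwrite(f"pics/{name}.png",c[0])
E
python3 - <<'E'
from h import *
s=r.read_state();print(s)
a=cam("scene");b=cam("top");save("s1",a);save("t1",b)
for c in(a,b):print(c[1],-c[2].T@c[3])
E
```

```text
{'t': 0.0, 'joint_positions': array([-1.2512276 ,  0.52201086, -0.03632555,  1.60002677,  0.02122437,
        1.0211232 , -0.11279084]), 'qd': array([ 9.47403997e-04,  1.45054544e-03,  1.61250529e-03, -3.55128057e-04,
        3.07163305e-05, -6.79151040e-04,  1.33344469e-04]), 'joint_efforts': array([ 1.04663919e-03, -9.27122211e+01,  1.98080577e+00, -3.69934165e+01,
        1.79979176e-02,  8.37958069e-03, -3.90386458e-05]), 'tcp_pos': array([0.23739655, 0.57779039, 0.24472101]), 'eef_rot': array([-6.08338923e-01, -3.08200532e+00,  1.84748809e-03]), 'force': array([ 0.25888717, -0.49649992,  0.86481034]), 'wrist_torque': array([ 0.00235716, -0.00537749,  0.04418334]), 'grasp_force': 0.0, 'grip_width': 0.08519490942981774}
[[367.89392833   0.         318.23695072]
 [  0.         367.89392833 198.77537815]
 [  0.           0.           1.        ]] [ 1.18653309 -0.2475861   0.7453247 ]
[[486.88117093   0.         321.23073897]
 [  0.         486.88117093 204.76521812]
 [  0.           0.           1.        ]] [ 0.47400705 -0.08343635  1.15893614]
```

View pics/s1.png

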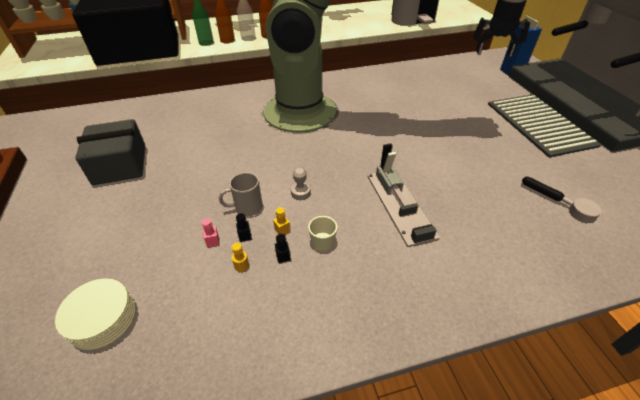

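View pics/t1.png

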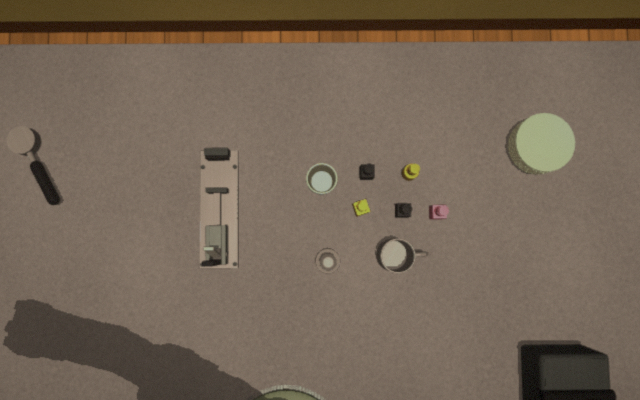

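Scene view: two brass things, at (282,221) and (240,257), plus black look-alikes at (282,247) and (243,226) and a pink one at (209,233). In the top view the brass pair are at (361,208), square, and (411,171), round. The blacks are at (367,171) and (403,210), and the pink at (439,211). I choose top (361,208). The clamp is at top (219,209), with its fixed jaw far from the robot.

Run:
```python
from h import *
b=cam("top");im=b[0]
crop=im[150:280,340:470]; clamp=im[140:280,185:255]
A=cv2.resize(crop,None,fx=3,fy=3,interpolation=cv2.INTER_CUBIC);B=cv2.resize(clamp,None,fx=4,fy=4,interpolation=cv2.INTER_CUBIC)
H=max(A.shape[0],B.shape[0]);f=lambda q:cv2.copyMakeBorder(q,0,H-q.shape[0],0,0,cv2.BORDER_CONSTANT)
cv2.imwrite("pics/c1.png",np.hstack([f(A),f(B)]))
hsv=cv2.cvtColor(im,cv2.COLOR_BGR2HSV)
m=cv2.inRange(hsv,(20,150,80),(40,255,255))
for c in cv2.findContours(m,cv2.RETR_EXTERNAL,cv2.CHAIN_APPROX_NONE)[0]:
    if cv2.contourArea(c)>40:
        q=cv2.minAreaRect(c);print(q,ray(b,q[0],.04),cv2.contourArea(c))
for uv in[(201,150.5),(238,151),(200,267),(238,267)]:print(ray(b,uv,.01))
```

```text
((360.5500183105469, 207.15000915527344), (12.649110794067383, 12.965338706970215), 71.56504821777344) [ 0.55455904 -0.17835277  0.04      ] 143.5
((410.5, 171.0), (14.0, 15.0), 90.0) [ 0.6377035  -0.29540903  0.04      ] 162.5
((319.49993896484375, 9.999998092651367), (638.9998779296875, 19.999996185302734), -0.0) [ 1.02550506 -0.08737293  0.04      ] 8676.0
[0.69515945 0.19788461 0.01      ]
[0.69330194 0.10966311 0.01      ]
[0.41912514 0.19716383 0.01      ]
[0.41839974 0.10822846 0.01      ]
```

View pics/c1.png

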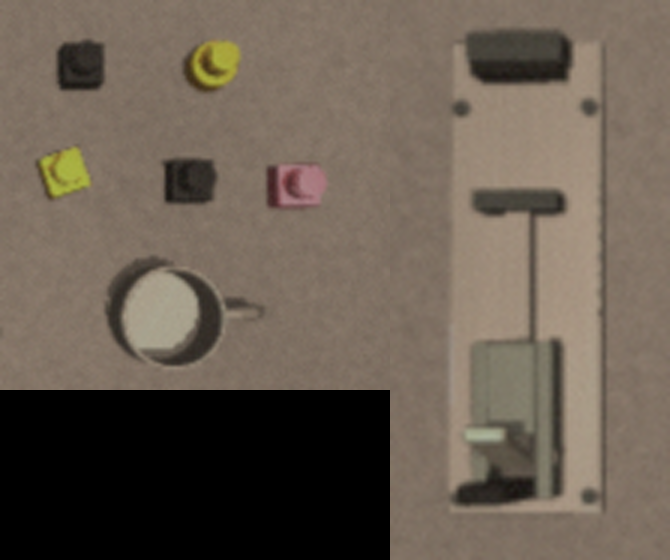

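Crop: the square body with a round neck at (65,172) is the valve, standing turned about 18°. The one at (213,63) has a round body, so it is the coupling. The clamp is free at (527,270), with its jaw partly open. I go over the clamp first, which is on the way.

```bash
cat >> h.py <<'E'
def delta(p,ang,s=None):
    """tool-frame shift (cm) and turn (deg) to TCP p, pointing down, tool y at world angle ang (deg)"""
    s=s or r.read_state(); R0=Ro.from_rotvec(s["eef_rot"]); a=np.radians(ang)
    y=np.array([np.cos(a),np.sin(a),0]);z=np.array([0,0,-1.]);T=Ro.from_matrix(np.c_[np.cross(y,z),y,z])
    print("shift",np.round(R0.inv().apply(np.array(p)-s["tcp_pos"])*100,2),"turn",np.round((R0.inv()*T).as_rotvec(degrees=True),2))
E
python3 -c "
from h import *
delta((.53,.13,.30),90)"
```

```text
shift [-44.08 -30.31  -5.49] turn [-5.000e-02 -1.000e-02 -2.234e+01]
```

Request:
{"op": "apply_moves", "data": {"series": [{"tx":-44.1,"ty":-30.3,"tz":-5.5,"az":-22.3},{"tx":-44.1,"ty":-30.3,"tz":-5.5,"az":-22.3},{"tx":-44.1,"ty":-30.3,"tz":-5.5,"az":-22.3},{"tx":-44.1,"ty":-30.3,"tz":-5.5,"az":-22.3},{"tx":-44.1,"ty":-30.3,"tz":-5.5,"az":-22.3},{"tx":-44.1,"ty":-30.3,"tz":-5.5,"az":-22.3},{"tx":-44.1,"ty":-30.3,"tz":-5.5,"az":-22.3},{"tx":-44.1,"ty":-30.3,"tz":-5.5,"az":-22.3},{"tx":-44.1,"ty":-30.3,"tz":-5.5,"az":-22.3},{"tx":-44.1,"ty":-30.3,"tz":-5.5,"az":-22.3},{"tx":-44.1,"ty":-30.3,"tz":-5.5,"az":-22.3},{"tx":-44.1,"ty":-30.3,"tz":-5.5,"az":-22.3}]}}

```text
validation failed for argument at $.se...
```

```bash
python3 -c "
from h import *
c=cam('wrist');save('w1',c);print(r.read_state()['tcp_pos'],-c[2].T@c[3])
delta((.57,-.17,.23),108)"
```

```text
[0.23746008 0.57792327 0.24493197] [0.16610156 0.60707424 0.37381917]
shift [-59.18 -56.54   1.54] turn [-4.000e-02 -1.000e-02 -4.034e+01]
```

View pics/w1.png

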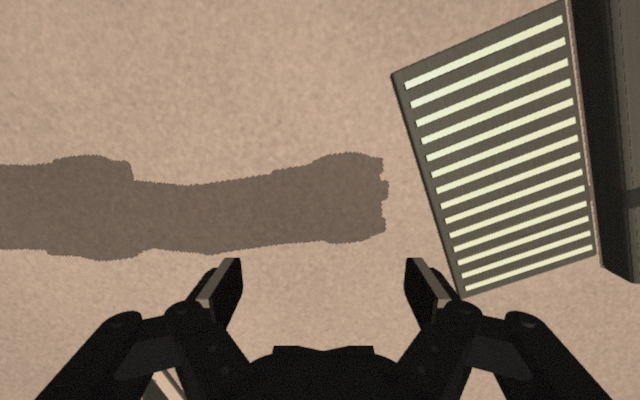

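The move was refused, so the arm hasn't moved. The wrist view shows the open fingers at (225,280) and (420,280) and a drip tray, with no clamp in it. I'll try a single fully specified row.

Request:
{"op": "apply_moves", "data": {"series": [{"tx":-6,"ty":-4,"tz":-1,"ax":0,"ay":0,"az":-5,"claw":8.5}], "newtons": 40}}

```text
t: 0.32
tcp_pos: [0.2694, 0.5284, 0.2527]
eef_rot: [-0.462, -3.106, 0.001]
force: [1.5, -0.9, 0.2]
grip_width: 0.085
grasp_force: 0.0
```

```bash
python3 -c "
from h import *
delta((.53,.13,.30),90)"
```

```text
shift [-36.51 -30.54  -4.76] turn [ -0.04  -0.1  -16.92]
```

Request:
{"op": "apply_moves", "data": {"series": [{"tx":-5,"ty":-4,"tz":-1,"az":-4,"claw":8.5},{"tx":-10,"ty":-8,"tz":-2,"az":-8,"claw":8.5},{"tx":-15,"ty":-12,"tz":-3,"az":-12,"claw":8.5},{"tx":-20,"ty":-16,"tz":-4,"az":-17,"claw":8.5},{"tx":-25,"ty":-20,"tz":-4.8,"az":-17,"claw":8.5},{"tx":-30,"ty":-25,"tz":-4.8,"az":-17,"claw":8.5},{"tx":-36.5,"ty":-30.5,"tz":-4.8,"az":-17,"claw":8.5},{"tx":-36.5,"ty":-30.5,"tz":-4.8,"az":-17,"claw":8.5},{"tx":-36.5,"ty":-30.5,"tz":-4.8,"az":-17,"claw":8.5}]}}

```text
validation failed for argument at $.se...
```

```bash
python3 -c "
from h import *
c=cam('wrist');save('w2',c);print(r.read_state()['tcp_pos'],-c[2].T@c[3])
delta((.57,-.17,.23),108)"
```

```text
[0.27754407 0.52020145 0.25447216] [0.19581679 0.55063052 0.38181854]
shift [-48.27 -57.33   2.73] turn [ -0.18   0.15 -35.14]
```

Request:
{"op": "apply_moves", "data": {"series": [{"tx":-6,"ty":-4.5,"tz":-1,"ax":0,"ay":0,"az":-4,"claw":8.5},{"tx":-12,"ty":-9,"tz":-2,"ax":0,"ay":0,"az":-8,"claw":8.5},{"tx":-18,"ty":-14,"tz":-3,"ax":0,"ay":0,"az":-12,"claw":8.5},{"tx":-24,"ty":-20,"tz":-4,"ax":0,"ay":0,"az":-17,"claw":8.5},{"tx":-30,"ty":-25,"tz":-4.8,"ax":0,"ay":0,"az":-17,"claw":8.5},{"tx":-35,"ty":-30,"tz":-4.8,"ax":0,"ay":0,"az":-17,"claw":8.5}]}}

```text
t: 1.12
tcp_pos: [0.4737, 0.2115, 0.2971]
eef_rot: [0.01, 3.141, 0.001]
force: [0.8, 1.0, -0.4]
grip_width: 0.0849
grasp_force: 0.0
```

All six fields are needed in each row. Now I look at the clamp.

```bash
python3 -c "
from h import *
c=cam('wrist');save('w2',c);np.savez('w2',*c);print(r.read_state()['tcp_pos'],-c[2].T@c[3])
delta((.56,-.17,.23),108)"
```

```text
[0.47741132 0.20369217 0.29749701] [0.39636209 0.21143833 0.42602512]
shift [ -8.77 -37.23   6.87] turn [ -0.17   0.12 -18.81]
```

View pics/w2.png

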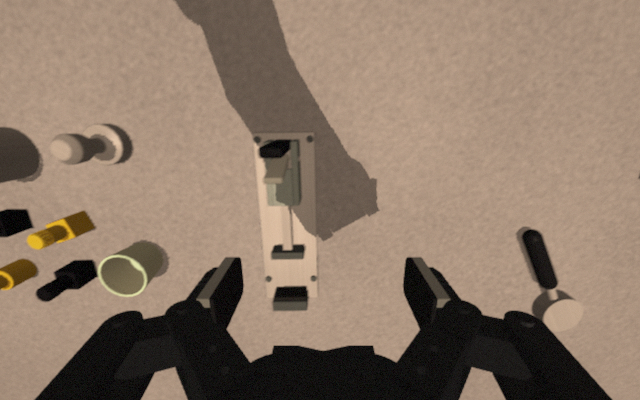

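Wrist view: bed corners at (254,133), (314,132), (267,297) and (317,296). The grip top is at (275,149), the jaw at (288,251) and the fixed jaw at (291,297). I move on to the valve and compute the clamp pose meanwhile.

Request:
{"op": "apply_moves", "data": {"series": [{"tx":-2,"ty":-6,"tz":0,"ax":0,"ay":0,"az":-6,"claw":8.5},{"tx":-4,"ty":-12,"tz":1,"ax":0,"ay":0,"az":-12,"claw":8.5},{"tx":-6,"ty":-18,"tz":2,"ax":0,"ay":0,"az":-18.8,"claw":8.5},{"tx":-8,"ty":-24,"tz":4,"ax":0,"ay":0,"az":-18.8,"claw":7},{"tx":-8.8,"ty":-30,"tz":6,"ax":0,"ay":0,"az":-18.8,"claw":6},{"tx":-8.8,"ty":-36,"tz":7,"ax":0,"ay":0,"az":-18.8,"claw":5.5},{"tx":-8.8,"ty":-37.2,"tz":7,"ax":0,"ay":0,"az":-18.8,"claw":5.5},{"tx":-8.8,"ty":-37.2,"tz":7,"ax":0,"ay":0,"az":-18.8,"claw":5.5}]}}

```text
t: 2.17
tcp_pos: [0.5583, -0.16, 0.2265]
eef_rot: [0.501, -3.101, -0.0]
force: [-0.9, 0.6, -0.8]
grip_width: 0.0549
grasp_force: 0.0
```

Run:
```python
from h import *
d=np.load('w2.npz');c=[d[f'arr_{i}'] for i in range(4)]
print("wrist bed",*[ray(c,u,.01).round(4) for u in[(254,133),(314,132),(267,297),(317,296)]])
b=cam("top");g=cv2.cvtColor(b[0],cv2.COLOR_BGR2GRAY).astype(float)
# bed left/right edges in the top view: strongest gradient per row, bright bed vs. dark bench
for lo,hi,sg in((192,208,1),(231,246,-1)):
    P=[]
    for v in list(range(166,180))+list(range(196,222)):
        row=cv2.GaussianBlur(g[v:v+1],(5,1),0)[0];q=sg*np.diff(row)[lo:hi];k=q.argmax()
        if 0<k<len(q)-1:
            o=(q[k-1]-q[k+1])/(2*(q[k-1]-2*q[k]+q[k+1])+1e-9);P.append(ray(b,(lo+k+.5+o,v),.01)[:2])
    l=cv2.fitLine(np.array(P,np.float32),cv2.DIST_HUBER,0,.001,.001).ravel();l*=np.sign(l[0])*np.array([1,1,1,1]) if 0 else 1
    print(len(P),"yaw",np.degrees(np.arctan(l[1]/l[0])),"y at x=.56",l[3]+(.56-l[2])*l[1]/l[0])
c=cam("wrist");save("w3",c);np.savez('w3',*c);print(r.read_state()['tcp_pos'],r.read_state()['qd'].round(3))
hsv=cv2.cvtColor(c[0],cv2.COLOR_BGR2HSV);m=cv2.inRange(hsv,(15,150,60),(40,255,255))
for q in cv2.findContours(m,cv2.RETR_EXTERNAL,cv2.CHAIN_APPROX_NONE)[0]:
    if cv2.contourArea(q)>100:
        print(cv2.minAreaRect(q),cv2.contourArea(q),cv2.approxPolyDP(q,4,True).reshape(-1,2).tolist())
```

```text
wrist bed [0.4183 0.1122 0.01  ] [0.4175 0.1985 0.01  ] [0.6948 0.1125 0.01  ] [0.6932 0.1995 0.01  ]
40 yaw -0.2740826 y at x=.56 0.19916832
40 yaw 0.2964998 y at x=.56 0.112268955
[ 0.55886345 -0.15756481  0.22679007] [-0.014 -0.007 -0.004  0.003  0.001  0.001  0.001]
((192.5, 392.0), (14.0, 41.0), 90.0) 364.0 [[172, 399], [205, 399], [213, 392], [182, 385]]
((46.5, 370.0), (58.0, 93.0), 90.0) 3639.0 [[0, 399], [53, 399], [93, 363], [0, 341]]
((191.691162109375, 212.9852752685547), (29.49775505065918, 56.42303466796875), 59.03623962402344) 1267.5 [[215, 197], [200, 192], [183, 201], [167, 219], [169, 230], [180, 234], [202, 224], [217, 209]]
((306.5, 179.0), (36.0, 27.0), 90.0) 864.0 [[297, 161], [294, 191], [307, 197], [320, 191], [320, 161]]
```

View pics/w3.png

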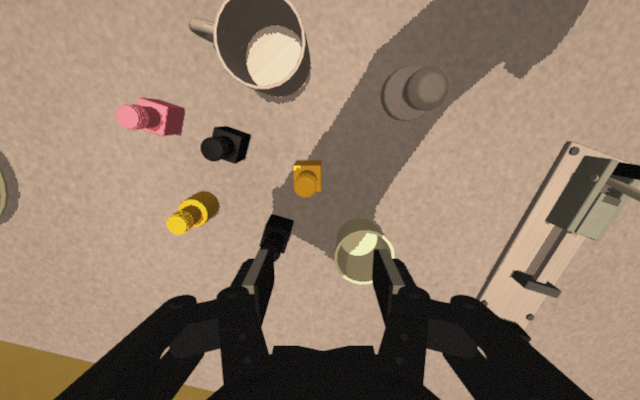

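Wrist view: the valve is at (308,180), its body square to the image, so tool yaw 108° matches its flats. The coupling is at (192,213), the blacks at (225,145) and (277,233), and the cup at (365,250). Next I measure the valve centre.

Run:
```python
from h import *
d=np.load('w3.npz');c=[d[f'arr_{i}'] for i in range(4)]
im=c[0];hsv=cv2.cvtColor(im,cv2.COLOR_BGR2HSV);m=cv2.inRange(hsv,(8,120,40),(40,255,255))
for v in range(156,202,3):
    x=np.flatnonzero(m[v,280:335])+280; print(v,(x.min(),x.max()) if len(x) else None,end=' ')
print()
L,Rr=ray(c,(293.5,160.5),.04),ray(c,(321,160.5),.04)
print(L,Rr,np.linalg.norm(L-Rr),np.degrees(np.arctan2(*(Rr-L)[[1,0]])))
mid=(L+Rr)/2; e=(Rr-L)/np.linalg.norm(Rr-L); n=np.array([-e[1],e[0],0]); 
print("c1",mid+.016*n,mid-.016*n,"neck",ray(c,(306,186),.078))
s=r.read_state();print(s['tcp_pos'],s['eef_rot'])
```

```text
156 None 159 None 162 (np.int64(296), np.int64(320)) 165 (np.int64(293), np.int64(320)) 168 (np.int64(293), np.int64(320)) 171 (np.int64(293), np.int64(320)) 174 (np.int64(293), np.int64(321)) 177 (np.int64(293), np.int64(321)) 180 (np.int64(293), np.int64(321)) 183 (np.int64(293), np.int64(321)) 186 (np.int64(293), np.int64(321)) 189 (np.int64(294), np.int64(320)) 192 (np.int64(295), np.int64(319)) 195 (np.int64(298), np.int64(312)) 198 None 201 None 
[ 0.54043723 -0.19992409  0.04      ] [ 0.53064294 -0.17060396  0.04      ] 0.030912746922926934 108.4717162141178
c1 [ 0.5203644  -0.19033341  0.04      ] [ 0.55071577 -0.18019464  0.04      ] neck [ 0.55459699 -0.17847851  0.078     ]
[ 0.55886345 -0.15756481  0.22679007] [-5.05896402e-01  3.10022152e+00  9.60376285e-04]
```

```bash
python3 -c "
from h import *
delta((.5545,-.1785,.027),108.4)"
```

```text
shift [ 1.09 -1.86 19.98] turn [0.03 0.03 0.14]
```

Request:
{"op": "apply_moves", "data": {"series": [{"tx":1.1,"ty":-1.9,"tz":5,"ax":0,"ay":0,"az":0,"claw":5.5},{"tx":1.1,"ty":-1.9,"tz":10,"ax":0,"ay":0,"az":0,"claw":5.5},{"tx":1.1,"ty":-1.9,"tz":14,"ax":0,"ay":0,"az":0,"claw":5.5},{"tx":1.1,"ty":-1.9,"tz":17,"ax":0,"ay":0,"az":0,"claw":5.5},{"tx":1.1,"ty":-1.9,"tz":20,"ax":0,"ay":0,"az":0,"claw":5.5},{"tx":1.1,"ty":-1.9,"tz":20,"ax":0,"ay":0,"az":0,"claw":5.5},{"tx":1.1,"ty":-1.9,"tz":20,"ax":0,"ay":0,"az":0,"claw":5.5}]}}

```text
t: 3.15
tcp_pos: [0.555, -0.1798, 0.0278]
eef_rot: [-0.506, 3.099, -0.0]
force: [0.3, 0.4, 1.1]
grip_width: 0.055
grasp_force: 0.0
```

```bash
python3 -c "
from h import *
c=cam('wrist');cv2.imwrite('pics/w4.png',cv2.resize(c[0][120:400,160:480],None,fx=2,fy=2));delta((.5545,-.1785,.027),108.4)"
```

```text
shift [0.01 0.17 0.1 ] turn [-0.04  0.09  0.11]
```

View pics/w4.png

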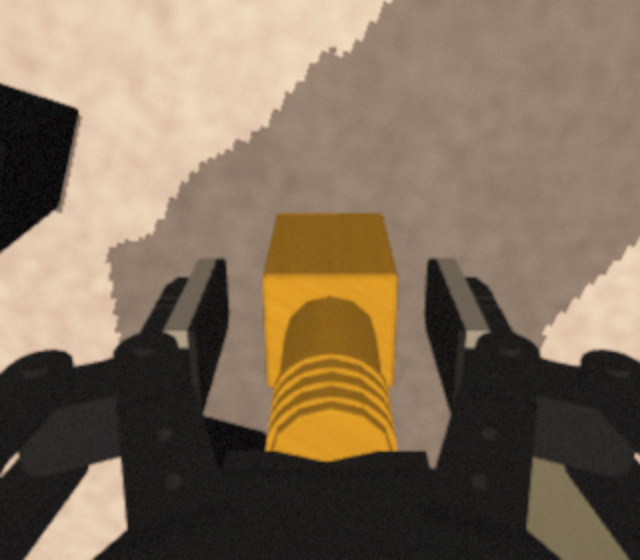

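The valve stands between the fingers, body top at x 264–397 and fingers at 226 and 427, centred and square. I close and lift.

Request:
{"op": "apply_moves", "data": {"series": [{"tx":0,"ty":0,"tz":0,"ax":0,"ay":0,"az":0,"claw":2},{"tx":0,"ty":0,"tz":0,"ax":0,"ay":0,"az":0,"claw":2},{"tx":0,"ty":0,"tz":0,"ax":0,"ay":0,"az":0,"claw":2},{"tx":0,"ty":0,"tz":0,"ax":0,"ay":0,"az":0,"claw":2},{"tx":0,"ty":0,"tz":0,"ax":0,"ay":0,"az":0,"claw":2},{"tx":0,"ty":0,"tz":-4,"ax":0,"ay":0,"az":0,"claw":2},{"tx":0,"ty":0,"tz":-9,"ax":0,"ay":0,"az":0,"claw":2},{"tx":0,"ty":0,"tz":-13,"ax":0,"ay":0,"az":0,"claw":2},{"tx":0,"ty":0,"tz":-13,"ax":0,"ay":0,"az":0,"claw":2}], "newtons": 50}}

```text
t: 4.32
tcp_pos: [0.5555, -0.181, 0.1598]
eef_rot: [-0.503, 3.096, -0.003]
force: [-0.3, -0.3, -2.7]
grip_width: 0.0311
grasp_force: 51.4
```

```bash
python3 -c "
from h import *
print(r.read_state()['grip_width']);delta((.649,.1557,.16),90)"
```

```text
0.03105092839161371
shift [-1.952e+01  2.898e+01 -1.000e-02] turn [-0.11  0.28 18.45]
```

Request:
{"op": "apply_moves", "data": {"series": [{"tx":-2,"ty":3,"tz":0,"ax":0,"ay":0,"az":2,"claw":2},{"tx":-4.5,"ty":7,"tz":0,"ax":0,"ay":0,"az":5,"claw":2},{"tx":-7.5,"ty":11,"tz":0,"ax":0,"ay":0,"az":8,"claw":2},{"tx":-10.5,"ty":15.5,"tz":0,"ax":0,"ay":0,"az":11,"claw":2},{"tx":-13.5,"ty":20,"tz":0,"ax":0,"ay":0,"az":14,"claw":2},{"tx":-16.5,"ty":24.5,"tz":0,"ax":0,"ay":0,"az":17,"claw":2},{"tx":-18.5,"ty":27.5,"tz":0,"ax":0,"ay":0,"az":18.4,"claw":2},{"tx":-19.5,"ty":29,"tz":0,"ax":0,"ay":0,"az":18.4,"claw":2},{"tx":-19.5,"ty":29,"tz":0,"ax":0,"ay":0,"az":18.4,"claw":2},{"tx":-19.5,"ty":29,"tz":0,"ax":0,"ay":0,"az":18.4,"claw":2}]}}

```text
t: 5.58
tcp_pos: [0.6471, 0.1544, 0.1563]
eef_rot: [-0.0, -3.141, 0.002]
force: [-0.5, 0.2, -2.9]
grip_width: 0.0314
grasp_force: 51.2
```

```bash
python3 -c "
from h import *
print(r.read_state()['grip_width'])
c=cam('wrist');np.savez('w5',*c);cv2.imwrite('pics/w5.png',cv2.resize(c[0][0:400,100:500],None,fx=1.5,fy=1.5));delta((.649,.1557,.16),90)"
```

```text
0.03141874160496171
shift [-0.18  0.12 -0.35] turn [-0.05 -0.02 -0.03]
```

View pics/w5.png

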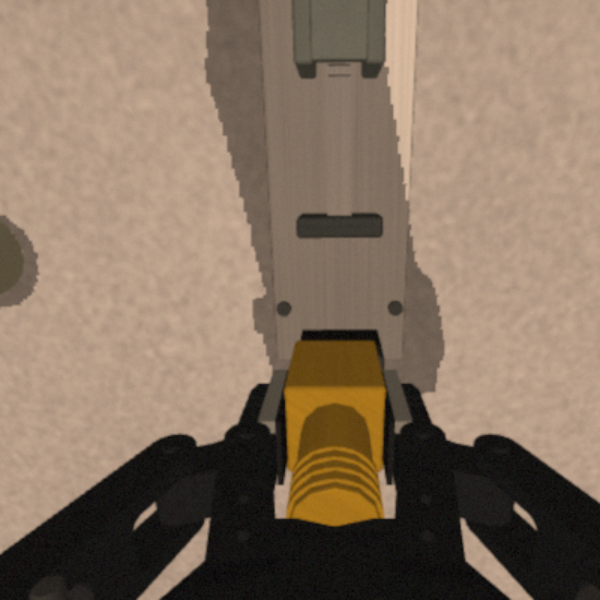

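The valve is held squarely over the bed. The jaw is at (340,225), the fixed jaw's near edge at y≈331 and the bed end at y≈359. I cast these to check the placing point.

Run:
```python
from h import *
d=np.load('w5.npz');c=[d[f'arr_{i}'] for i in range(4)]
f=lambda u,v,z:ray(c,(100+(u+.5)/1.5-.5,(v+.5)/1.5-.5),z).round(4)
print("jaw front L,R",f(297,237,.041),f(383,237,.041),"back",f(340,213,.041))
print("fixed",f(302,331,.041),f(379,331,.041),"end",f(278,359,.01),f(402,359,.01),"housing",f(295,64,.049),f(384,64,.049))
print("bed sides",f(268,180,.01),f(272,260,.01),f(413,180,.01),f(405.5,300,.01))
```

```text
jaw front L,R [0.6038 0.132  0.041 ] [0.6038 0.1817 0.041 ] back [0.5902 0.1568 0.041 ]
fixed [0.6618 0.1335 0.041 ] [0.6618 0.1813 0.041 ] end [0.6948 0.1133 0.01  ] [0.6947 0.2018 0.01  ] housing [0.517  0.1341 0.049 ] [0.517  0.1783 0.049 ]
bed sides [0.5726 0.112  0.01  ] [0.6232 0.1122 0.01  ] [0.5726 0.2028 0.01  ] [0.6508 0.2021 0.01  ]
```

Clamp origin is about (0.5615, 0.157) with yaw 0, and ram about 13 mm. The valve goes to x 0.6505, y 0.157.

Request:
{"op": "apply_moves", "data": {"series": [{"tx":-0.33,"ty":0.25,"tz":2,"ax":0,"ay":0,"az":0,"claw":2},{"tx":-0.33,"ty":0.25,"tz":5,"ax":0,"ay":0,"az":0,"claw":2},{"tx":-0.33,"ty":0.25,"tz":8,"ax":0,"ay":0,"az":0,"claw":2},{"tx":-0.33,"ty":0.25,"tz":10,"ax":0,"ay":0,"az":0,"claw":2},{"tx":-0.33,"ty":0.25,"tz":11,"ax":0,"ay":0,"az":0,"claw":2},{"tx":-0.33,"ty":0.25,"tz":11.2,"ax":0,"ay":0,"az":0,"claw":2},{"tx":-0.33,"ty":0.25,"tz":11.2,"ax":0,"ay":0,"az":0,"claw":2},{"tx":-0.33,"ty":0.25,"tz":11.2,"ax":0,"ay":0,"az":0,"claw":2}]}}

```text
t: 6.62
tcp_pos: [0.6511, 0.1589, 0.0455]
eef_rot: [-0.002, 3.14, 0.001]
force: [-0.4, 0.7, -1.9]
grip_width: 0.0308
grasp_force: 51.2
```

```bash
python3 -c "
from h import *
s=r.read_state();print(s['force'],s['tcp_pos'],s['qd'].round(3));delta((.6505,.157,.037),90)"
```

```text
[-0.40338565  0.70610881 -1.88816943] [0.65106981 0.15889634 0.0454746 ] [-0.001  0.001  0.001  0.001 -0.002 -0.     0.   ]
shift [ 0.06 -0.19  0.85] turn [0.02 0.07 0.07]
```

Request:
{"op": "apply_moves", "data": {"series": [{"tx":0.05,"ty":-0.2,"tz":0.4,"ax":0,"ay":0,"az":0,"claw":2},{"tx":0.05,"ty":-0.2,"tz":0.7,"ax":0,"ay":0,"az":0,"claw":2},{"tx":0.05,"ty":-0.2,"tz":0.8,"ax":0,"ay":0,"az":0,"claw":2},{"tx":0.05,"ty":-0.2,"tz":0.8,"ax":0,"ay":0,"az":0,"claw":2}]}}

```text
t: 7.12
tcp_pos: [0.6501, 0.1565, 0.0378]
eef_rot: [0.001, -3.142, 0.0]
force: [-9.1, -2.9, 21.0]
grip_width: 0.0313
grasp_force: 54.3
```

Request:
{"op": "apply_moves", "data": {"series": [{"tx":0,"ty":0,"tz":-0.08,"ax":0,"ay":0,"az":0,"claw":2},{"tx":0,"ty":0,"tz":-0.08,"ax":0,"ay":0,"az":0,"claw":2}]}}

```text
t: 7.38
tcp_pos: [0.6501, 0.1565, 0.0379]
eef_rot: [0.001, -3.142, 0.0]
force: [-4.9, -2.1, 9.2]
grip_width: 0.0312
grasp_force: 52.9
```

Request:
{"op": "apply_moves", "data": {"series": [{"tx":0,"ty":0,"tz":-0.12,"ax":0,"ay":0,"az":0,"claw":3.2},{"tx":0,"ty":0,"tz":-0.12,"ax":0,"ay":0,"az":0,"claw":4},{"tx":0,"ty":0,"tz":-0.12,"ax":0,"ay":0,"az":0,"claw":5},{"tx":0,"ty":0,"tz":-0.12,"ax":0,"ay":0,"az":0,"claw":5},{"tx":0,"ty":0,"tz":-2,"ax":0,"ay":0,"az":0,"claw":5},{"tx":0,"ty":0,"tz":-6,"ax":0,"ay":0,"az":0,"claw":5},{"tx":0,"ty":0,"tz":-11,"ax":0,"ay":0,"az":0,"claw":5},{"tx":0,"ty":0,"tz":-16,"ax":0,"ay":0,"az":0,"claw":5},{"tx":2,"ty":0,"tz":-19,"ax":0,"ay":0,"az":0,"claw":6},{"tx":2,"ty":0,"tz":-19,"ax":0,"ay":0,"az":0,"claw":6}]}}

```text
t: 8.62
tcp_pos: [0.6304, 0.157, 0.2315]
eef_rot: [-0.002, 3.137, 0.003]
force: [-0.2, 1.4, -0.8]
grip_width: 0.0599
grasp_force: 0.0
```

```bash
python3 -c "
from h import *
c=cam('wrist');np.savez('w6',*c);cv2.imwrite('pics/w6.png',cv2.resize(c[0][0:300,200:450],None,fx=2,fy=2))
delta((.4405,.157,.24),0);delta((.4405,.157,.24),180);print(r.read_state()['joint_positions'])"
```

```text
shift [18.98  0.03 -1.08] turn [1.700e-01 7.000e-02 9.007e+01]
shift [18.98  0.03 -1.08] turn [-7.000e-02  1.700e-01 -8.993e+01]
[-0.45142484  0.58267864  0.17965075  1.55663003 -0.11670705  1.00991272
  1.33309506]
```

View pics/w6.png

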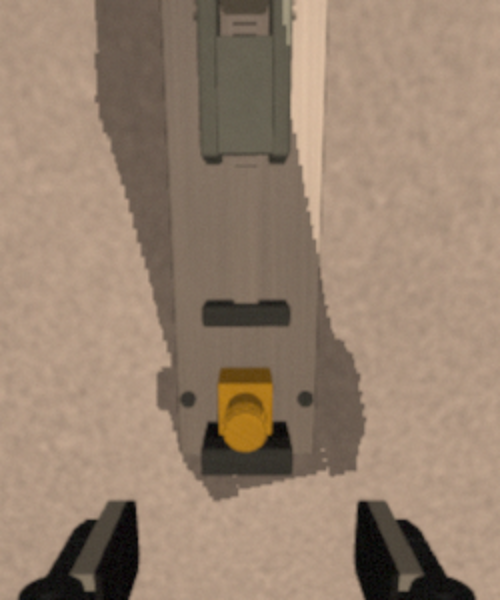

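The valve stands upright and square at (245,405), just in front of the fixed jaw, with the jaw at (246,313) and the fingers clear. Next I turn 90° over the grip and trigger.

Request:
{"op": "apply_moves", "data": {"series": [{"tx":2,"ty":0,"tz":-1,"ax":0,"ay":0,"az":9,"claw":7},{"tx":5,"ty":0,"tz":-1,"ax":0,"ay":0,"az":19,"claw":7},{"tx":8,"ty":0,"tz":-1,"ax":0,"ay":0,"az":29,"claw":7},{"tx":11,"ty":0,"tz":-1,"ax":0,"ay":0,"az":39,"claw":7},{"tx":14,"ty":0,"tz":-1,"ax":0,"ay":0,"az":49,"claw":7},{"tx":17,"ty":0,"tz":-1,"ax":0,"ay":0,"az":59,"claw":7},{"tx":19,"ty":0,"tz":-1,"ax":0,"ay":0,"az":69,"claw":7},{"tx":19,"ty":0,"tz":-1,"ax":0,"ay":0,"az":79,"claw":7},{"tx":19,"ty":0,"tz":-1,"ax":0,"ay":0,"az":90,"claw":7},{"tx":19,"ty":0,"tz":-1,"ax":0,"ay":0,"az":90,"claw":7},{"tx":19,"ty":0,"tz":-1,"ax":0,"ay":0,"az":90,"claw":7}]}}

```text
t: 10.05
tcp_pos: [0.4401, 0.1565, 0.2372]
eef_rot: [2.215, 2.227, -0.001]
force: [-0.3, 0.3, 0.9]
grip_width: 0.07
grasp_force: 0.0
```

```bash
python3 -c "
from h import *
c=cam('wrist');np.savez('w7',*c);cv2.imwrite('pics/w7.png',c[0])
delta((.4405,.157,.14),0);print(r.read_state()['joint_positions'])"
```

```text
shift [0.05 0.04 9.73] turn [-0.01  0.02  0.27]
[-0.93308567  0.32543622  0.58329794  2.03117053 -0.23629442  0.85022203
 -0.21192599]
```

View pics/w7.png

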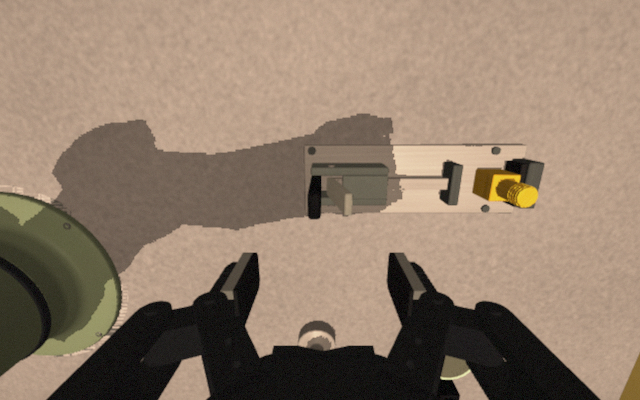

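Wrist view: grip top around (314,206), trigger top at (347,205), valve at (505,187) still standing between the jaws. I cast these two points to centre the pinch.

Run:
```python
from h import *
d=np.load('w7.npz');c=[d[f'arr_{i}'] for i in range(4)]
g=c[0][:,:,1].astype(int)
for v in (196,204,210):print(v,g[v,302:360].tolist())
for u in(308,321,342,352):print(u,[ray(c,(u,v),.122).round(4).tolist() for v in(195,216)])
```

```text
196 [99, 99, 87, 91, 110, 78, 32, 16, 25, 17, 17, 18, 28, 26, 29, 27, 20, 16, 13, 43, 61, 53, 56, 53, 54, 59, 71, 85, 85, 87, 88, 86, 89, 89, 91, 93, 92, 94, 87, 86, 91, 90, 105, 131, 149, 154, 154, 150, 150, 136, 100, 92, 100, 103, 104, 99, 103, 103]
204 [101, 97, 90, 99, 112, 84, 18, 10, 16, 25, 26, 24, 20, 24, 24, 26, 18, 17, 27, 78, 93, 92, 93, 93, 95, 95, 93, 92, 91, 92, 90, 93, 83, 89, 89, 90, 87, 92, 88, 94, 93, 88, 113, 137, 152, 151, 151, 148, 147, 143, 117, 91, 95, 91, 94, 94, 90, 92]
210 [98, 99, 98, 98, 105, 86, 37, 18, 18, 20, 13, 16, 12, 27, 18, 19, 14, 12, 48, 96, 113, 109, 112, 110, 109, 110, 109, 115, 109, 111, 110, 110, 112, 108, 112, 113, 110, 106, 99, 95, 91, 90, 117, 136, 150, 149, 148, 144, 145, 134, 119, 113, 113, 111, 116, 113, 115, 114]
308 [[0.427, 0.1662, 0.122], [0.4268, 0.146, 0.122]]
321 [[0.4388, 0.1662, 0.122], [0.4389, 0.1461, 0.122]]
342 [[0.4578, 0.1664, 0.122], [0.4583, 0.1462, 0.122]]
352 [[0.4668, 0.1664, 0.122], [0.4676, 0.1463, 0.122]]
```

Request:
{"op": "apply_moves", "data": {"series": [{"tx":0,"ty":0.1,"tz":5,"ax":0,"ay":0,"az":0,"claw":7},{"tx":0,"ty":0.1,"tz":9,"ax":0,"ay":0,"az":0,"claw":7},{"tx":0,"ty":0.1,"tz":12,"ax":0,"ay":0,"az":0,"claw":7},{"tx":0,"ty":0.1,"tz":14,"ax":0,"ay":0,"az":0,"claw":7},{"tx":0,"ty":0.1,"tz":14,"ax":0,"ay":0,"az":0,"claw":7},{"tx":0,"ty":0.1,"tz":14,"ax":0,"ay":0,"az":0,"claw":7}]}}

```text
t: 10.85
tcp_pos: [0.4414, 0.1565, 0.0981]
eef_rot: [2.219, 2.223, 0.001]
force: [-1.0, -0.9, 0.5]
grip_width: 0.0699
grasp_force: 0.0
```

First squeeze.

Request:
{"op": "apply_moves", "data": {"series": [{"tx":0,"ty":0,"tz":0,"ax":0,"ay":0,"az":0,"claw":2.5},{"tx":0,"ty":0,"tz":0,"ax":0,"ay":0,"az":0,"claw":2.5},{"tx":0,"ty":0,"tz":0,"ax":0,"ay":0,"az":0,"claw":2.5},{"tx":0,"ty":0,"tz":0,"ax":0,"ay":0,"az":0,"claw":2.5},{"tx":0,"ty":0,"tz":0,"ax":0,"ay":0,"az":0,"claw":2.5},{"tx":0,"ty":0,"tz":0,"ax":0,"ay":0,"az":0,"claw":2.5}], "newtons": 25}}

```text
t: 11.6
tcp_pos: [0.4396, 0.157, 0.0983]
eef_rot: [-2.217, -2.222, 0.002]
force: [-16.3, -0.1, 29.1]
grip_width: 0.028
grasp_force: 23.1
```

The trigger went right home (28 mm). I release and repeat, rising slightly while closing to ease the vertical drag.

Request:
{"op": "apply_moves", "data": {"series": [{"tx":0,"ty":0,"tz":0,"ax":0,"ay":0,"az":0,"claw":7},{"tx":0,"ty":0,"tz":0,"ax":0,"ay":0,"az":0,"claw":7},{"tx":0,"ty":0,"tz":0,"ax":0,"ay":0,"az":0,"claw":7},{"tx":0,"ty":0,"tz":0,"ax":0,"ay":0,"az":0,"claw":7},{"tx":0,"ty":0,"tz":0,"ax":0,"ay":0,"az":0,"claw":7},{"tx":0,"ty":0,"tz":0,"ax":0,"ay":0,"az":0,"claw":2.5},{"tx":0,"ty":0,"tz":-0.2,"ax":0,"ay":0,"az":0,"claw":2.5},{"tx":0,"ty":0,"tz":-0.4,"ax":0,"ay":0,"az":0,"claw":2.5},{"tx":0,"ty":0,"tz":-0.4,"ax":0,"ay":0,"az":0,"claw":2.5},{"tx":0,"ty":0,"tz":-0.4,"ax":0,"ay":0,"az":0,"claw":2.5},{"tx":0,"ty":0,"tz":-0.4,"ax":0,"ay":0,"az":0,"claw":2.5}]}}

```text
t: 12.98
tcp_pos: [0.4395, 0.1566, 0.1009]
eef_rot: [-2.218, -2.222, 0.004]
force: [-6.1, 1.5, -7.4]
grip_width: 0.0276
grasp_force: 31.9
```

```bash
cat > jaw.py <<'E'
from h import *
c=cam('wrist');np.savez('wj',*c);s=r.read_state();print(s['t'],s['grip_width'],s['force'].round(1))
a,b=proj(c,(.56,.15,.041)),proj(c,(.70,.17,.041));print(a,b)
# dark jaw profile along clamp x at jaw-top height, y=.137 (beside bar and valve)
xs=np.arange(.58,.69,.002);g=cv2.GaussianBlur(c[0],(3,3),0).mean(2)
for y in(.138,.176):print(y,[int(g[tuple(np.round(proj(c,(x,y,.041))[::-1]).astype(int))]) if 0<=proj(c,(x,y,.041))[0]<639 and 0<=proj(c,(x,y,.041))[1]<399 else -1 for x in xs])
E
python3 jaw.py
```

```text
13.025 0.027482119579791926 [-5.9  2.1 -7.6]
[486.98160096 237.2080174 ] [689.92203366 212.00643363]
0.138 [206, 208, 207, 206, 207, 205, 206, 205, 204, 158, 59, 34, 36, 37, 80, 93, 91, 90, 93, 108, 201, 195, 115, 57, 91, 155, 201, 202, 202, 193, 140, 95, 90, 158, 169, 171, 169, 171, 171, 169, 167, 169, 165, 137, 98, 65, 62, 61, -1, -1, -1, -1, -1, -1, -1]
0.176 [210, 210, 184, 88, 34, 34, 34, 33, 36, 34, 34, 36, 37, 40, 77, 96, 93, 94, 95, 87, 69, 70, 72, 72, 71, 71, 70, 71, 70, 71, 70, 69, 70, 72, 71, 63, 49, 27, 16, 15, 14, -1, -1, -1, -1, -1, -1, -1, -1, -1, -1, -1, -1, -1, -1]
```

Jaw face is now about x 0.620. I continue squeezing.

Request:
{"op": "apply_moves", "data": {"series": [{"tx":0,"ty":0,"tz":0.3,"ax":0,"ay":0,"az":0,"claw":7},{"tx":0,"ty":0,"tz":0.3,"ax":0,"ay":0,"az":0,"claw":7},{"tx":0,"ty":0,"tz":0.3,"ax":0,"ay":0,"az":0,"claw":7},{"tx":0,"ty":0,"tz":0.3,"ax":0,"ay":0,"az":0,"claw":7},{"tx":0,"ty":0,"tz":0.3,"ax":0,"ay":0,"az":0,"claw":7},{"tx":0,"ty":0,"tz":0.3,"ax":0,"ay":0,"az":0,"claw":2.5},{"tx":0,"ty":0,"tz":0.1,"ax":0,"ay":0,"az":0,"claw":2.5},{"tx":0,"ty":0,"tz":0,"ax":0,"ay":0,"az":0,"claw":2.5},{"tx":0,"ty":0,"tz":0,"ax":0,"ay":0,"az":0,"claw":2.5},{"tx":0,"ty":0,"tz":0,"ax":0,"ay":0,"az":0,"claw":2.5},{"tx":0,"ty":0,"tz":0,"ax":0,"ay":0,"az":0,"claw":2.5}]}}

```text
t: 14.4
tcp_pos: [0.4396, 0.1567, 0.1017]
eef_rot: [-2.218, -2.222, 0.003]
force: [-12.9, 0.9, 19.4]
grip_width: 0.0275
grasp_force: 29.1
```

```bash
python3 jaw.py
```

```text
14.45 0.02786042032784181 [-13.9   1.   19.7]
[486.21484265 236.97177645] [688.21387756 211.7990103 ]
0.138 [207, 207, 206, 206, 205, 206, 205, 204, 204, 204, 204, 204, 204, 193, 109, 48, 35, 34, 45, 81, 93, 90, 91, 95, 91, 150, 199, 202, 201, 197, 152, 104, 98, 162, 168, 170, 168, 171, 171, 168, 168, 168, 153, 121, 71, 64, 62, 61, 60, -1, -1, -1, -1, -1, -1]
0.176 [209, 209, 209, 209, 208, 207, 202, 118, 35, 34, 33, 34, 34, 36, 34, 34, 37, 36, 50, 83, 94, 92, 94, 95, 80, 70, 70, 70, 70, 70, 72, 71, 69, 70, 69, 63, 54, 34, 21, 14, 18, 14, -1, -1, -1, -1, -1, -1, -1, -1, -1, -1, -1, -1, -1]
```

Request:
{"op": "apply_moves", "data": {"series": [{"tx":0,"ty":0,"tz":0.2,"ax":0,"ay":0,"az":0,"claw":7},{"tx":0,"ty":0,"tz":0.2,"ax":0,"ay":0,"az":0,"claw":7},{"tx":0,"ty":0,"tz":0.2,"ax":0,"ay":0,"az":0,"claw":7},{"tx":0,"ty":0,"tz":0.2,"ax":0,"ay":0,"az":0,"claw":7},{"tx":0,"ty":0,"tz":0.2,"ax":0,"ay":0,"az":0,"claw":7},{"tx":0,"ty":0,"tz":0.2,"ax":0,"ay":0,"az":0,"claw":2.5},{"tx":0,"ty":0,"tz":0,"ax":0,"ay":0,"az":0,"claw":2.5},{"tx":0,"ty":0,"tz":-0.1,"ax":0,"ay":0,"az":0,"claw":2.5},{"tx":0,"ty":0,"tz":-0.1,"ax":0,"ay":0,"az":0,"claw":2.5},{"tx":0,"ty":0,"tz":-0.1,"ax":0,"ay":0,"az":0,"claw":2.5},{"tx":0,"ty":0,"tz":-0.1,"ax":0,"ay":0,"az":0,"claw":2.5}]}}

```text
t: 15.82
tcp_pos: [0.4396, 0.1567, 0.1027]
eef_rot: [-2.218, -2.222, 0.003]
force: [-13.9, 1.1, 21.3]
grip_width: 0.0274
grasp_force: 27.9
```

```bash
python3 jaw.py
```

```text
15.875 0.027833424582603978 [-12.7  -0.   21. ]
[485.4453081  236.41122867] [686.45905335 211.33148409]
0.138 [207, 206, 206, 205, 205, 206, 205, 205, 204, 204, 205, 205, 205, 204, 204, 203, 204, 198, 164, 68, 35, 36, 35, 57, 82, 92, 90, 90, 94, 163, 201, 189, 126, 79, 100, 163, 166, 165, 168, 169, 166, 166, 166, 164, 158, 136, 92, 61, 60, -1, -1, -1, -1, -1, -1]
0.176 [211, 210, 210, 210, 209, 208, 208, 207, 206, 205, 206, 148, 49, 33, 33, 34, 35, 34, 33, 34, 36, 35, 36, 57, 87, 94, 92, 94, 95, 76, 71, 71, 71, 71, 71, 70, 66, 55, 35, 25, 14, 13, 17, -1, -1, -1, -1, -1, -1, -1, -1, -1, -1, -1, -1]
```

Request:
{"op": "apply_moves", "data": {"series": [{"tx":0,"ty":0,"tz":0.2,"ax":0,"ay":0,"az":0,"claw":7},{"tx":0,"ty":0,"tz":0.2,"ax":0,"ay":0,"az":0,"claw":7},{"tx":0,"ty":0,"tz":0.2,"ax":0,"ay":0,"az":0,"claw":7},{"tx":0,"ty":0,"tz":0.2,"ax":0,"ay":0,"az":0,"claw":7},{"tx":0,"ty":0,"tz":0.2,"ax":0,"ay":0,"az":0,"claw":7},{"tx":0,"ty":0,"tz":0.2,"ax":0,"ay":0,"az":0,"claw":2.5},{"tx":0,"ty":0,"tz":0,"ax":0,"ay":0,"az":0,"claw":2.5},{"tx":0,"ty":0,"tz":-0.1,"ax":0,"ay":0,"az":0,"claw":2.5},{"tx":0,"ty":0,"tz":-0.1,"ax":0,"ay":0,"az":0,"claw":2.5},{"tx":0,"ty":0,"tz":-0.1,"ax":0,"ay":0,"az":0,"claw":2.5},{"tx":0,"ty":0,"tz":-0.1,"ax":0,"ay":0,"az":0,"claw":2.5},{"tx":0,"ty":0,"tz":-0.1,"ax":0,"ay":0,"az":0,"claw":2.5}]}}

```text
t: 17.38
tcp_pos: [0.4405, 0.1566, 0.1035]
eef_rot: [-2.219, -2.222, 0.001]
force: [-6.7, 0.2, 10.1]
grip_width: 0.0294
grasp_force: 23.8
```

```bash
python3 jaw.py
```

```text
17.425 0.02938252954474199 [-7.1  1.2  9.5]
[483.38149742 235.63155748] [682.98662749 210.4712321 ]
0.138 [205, 206, 206, 205, 205, 205, 204, 205, 205, 205, 204, 204, 204, 203, 204, 203, 203, 202, 195, 127, 67, 34, 34, 34, 56, 80, 92, 89, 89, 94, 172, 200, 198, 171, 123, 118, 163, 166, 165, 169, 167, 164, 163, 163, 162, 158, 134, 85, 64, 60, -1, -1, -1, -1, -1]
0.176 [209, 209, 208, 209, 208, 207, 206, 206, 205, 205, 205, 199, 116, 50, 34, 33, 33, 33, 34, 35, 33, 35, 35, 35, 57, 87, 93, 91, 94, 95, 75, 70, 69, 69, 71, 70, 69, 62, 44, 29, 18, 15, 14, 13, -1, -1, -1, -1, -1, -1, -1, -1, -1, -1, -1]
```

It stalls now: 29.4 mm, with the jaw moving only about 2 mm. I squeeze again to confirm.

Request:
{"op": "apply_moves", "data": {"series": [{"tx":0,"ty":0,"tz":0.2,"ax":0,"ay":0,"az":0,"claw":7},{"tx":0,"ty":0,"tz":0.2,"ax":0,"ay":0,"az":0,"claw":7},{"tx":0,"ty":0,"tz":0.2,"ax":0,"ay":0,"az":0,"claw":7},{"tx":0,"ty":0,"tz":0.2,"ax":0,"ay":0,"az":0,"claw":7},{"tx":0,"ty":0,"tz":0.2,"ax":0,"ay":0,"az":0,"claw":7},{"tx":0,"ty":0,"tz":0.2,"ax":0,"ay":0,"az":0,"claw":2.5},{"tx":0,"ty":0,"tz":0,"ax":0,"ay":0,"az":0,"claw":2.5},{"tx":0,"ty":0,"tz":-0.1,"ax":0,"ay":0,"az":0,"claw":2.5},{"tx":0,"ty":0,"tz":-0.1,"ax":0,"ay":0,"az":0,"claw":2.5},{"tx":0,"ty":0,"tz":-0.1,"ax":0,"ay":0,"az":0,"claw":2.5},{"tx":0,"ty":0,"tz":-0.1,"ax":0,"ay":0,"az":0,"claw":2.5},{"tx":0,"ty":0,"tz":-0.1,"ax":0,"ay":0,"az":0,"claw":2.5}]}}

```text
t: 18.92
tcp_pos: [0.4421, 0.1566, 0.1048]
eef_rot: [2.22, 2.222, 0.003]
force: [5.8, -0.2, 5.2]
grip_width: 0.0323
grasp_force: 24.3
```

```bash
python3 jaw.py
```

```text
18.975 0.0327708390240135 [ 5.2 -1.7  6. ]
[479.71127225 234.61938669] [676.86002988 209.33918134]
0.138 [205, 205, 206, 205, 204, 204, 204, 204, 205, 204, 204, 203, 204, 202, 202, 202, 202, 202, 201, 191, 113, 48, 33, 35, 36, 70, 91, 90, 88, 91, 101, 196, 200, 180, 114, 85, 147, 166, 168, 166, 169, 169, 168, 168, 168, 166, 139, 86, 68, 59, 59, 59, -1, -1, -1]
0.176 [208, 208, 208, 207, 206, 205, 205, 205, 204, 204, 204, 203, 146, 93, 32, 32, 33, 33, 34, 35, 34, 31, 32, 31, 36, 74, 93, 91, 92, 93, 88, 71, 70, 69, 70, 71, 68, 68, 55, 39, 25, 21, 12, 16, 16, 17, -1, -1, -1, -1, -1, -1, -1, -1, -1]
```

Request:
{"op": "apply_moves", "data": {"series": [{"tx":0,"ty":0,"tz":0.4,"ax":0,"ay":0,"az":0,"claw":7},{"tx":0,"ty":0,"tz":0.4,"ax":0,"ay":0,"az":0,"claw":7},{"tx":0,"ty":0,"tz":0.4,"ax":0,"ay":0,"az":0,"claw":7},{"tx":0,"ty":0,"tz":0.4,"ax":0,"ay":0,"az":0,"claw":7},{"tx":0,"ty":0,"tz":0.4,"ax":0,"ay":0,"az":0,"claw":7},{"tx":0,"ty":0.1,"tz":0.4,"ax":0,"ay":0,"az":0,"claw":2.5},{"tx":0,"ty":0.1,"tz":0.2,"ax":0,"ay":0,"az":0,"claw":2.5},{"tx":0,"ty":0.1,"tz":0.1,"ax":0,"ay":0,"az":0,"claw":2.5},{"tx":0,"ty":0.1,"tz":0.1,"ax":0,"ay":0,"az":0,"claw":2.5},{"tx":0,"ty":0.1,"tz":0.1,"ax":0,"ay":0,"az":0,"claw":2.5},{"tx":0,"ty":0.1,"tz":0.1,"ax":0,"ay":0,"az":0,"claw":2.5},{"tx":0,"ty":0.1,"tz":0.1,"ax":0,"ay":0,"az":0,"claw":2.5}], "newtons": 27}}

```text
t: 20.48
tcp_pos: [0.4423, 0.1566, 0.1037]
eef_rot: [2.22, 2.223, 0.001]
force: [0.9, -0.4, 8.5]
grip_width: 0.0325
grasp_force: 26.0
```

```bash
python3 jaw.py
```

```text
20.525 0.032801923463320906 [ 2.  -0.9  7.8]
[480.54725676 235.36412591] [679.35502809 210.08245466]
0.138 [206, 206, 205, 205, 206, 205, 205, 205, 204, 204, 204, 204, 203, 204, 204, 203, 202, 203, 202, 179, 125, 41, 33, 35, 41, 68, 90, 90, 89, 93, 116, 192, 197, 162, 115, 87, 120, 167, 168, 168, 170, 170, 167, 167, 169, 166, 138, 84, 66, 60, 60, -1, -1, -1, -1]
0.176 [209, 208, 208, 208, 208, 208, 206, 206, 206, 205, 205, 203, 160, 93, 32, 33, 33, 35, 33, 34, 34, 33, 31, 33, 41, 79, 95, 92, 91, 94, 83, 69, 70, 70, 69, 70, 70, 70, 63, 48, 28, 19, 15, 17, 16, -1, -1, -1, -1, -1, -1, -1, -1, -1, -1]
```

Same stall point (32.5 mm) and the jaw doesn't move. I release, rise clear and check.

Request:
{"op": "apply_moves", "data": {"series": [{"tx":0,"ty":0,"tz":0,"ax":0,"ay":0,"az":0,"claw":7},{"tx":0,"ty":0,"tz":0,"ax":0,"ay":0,"az":0,"claw":7},{"tx":0,"ty":0,"tz":0,"ax":0,"ay":0,"az":0,"claw":7},{"tx":0,"ty":0,"tz":0,"ax":0,"ay":0,"az":0,"claw":7},{"tx":0,"ty":0,"tz":0,"ax":0,"ay":0,"az":0,"claw":7},{"tx":0,"ty":0,"tz":-3,"ax":0,"ay":0,"az":0,"claw":7},{"tx":0,"ty":0,"tz":-8,"ax":0,"ay":0,"az":0,"claw":7},{"tx":0,"ty":0,"tz":-13,"ax":0,"ay":0,"az":0,"claw":7},{"tx":0,"ty":0,"tz":-14,"ax":0,"ay":0,"az":0,"claw":7},{"tx":0,"ty":0,"tz":-14,"ax":0,"ay":0,"az":0,"claw":7}]}}

```text
t: 21.78
tcp_pos: [0.442, 0.1568, 0.2435]
eef_rot: [-2.219, -2.223, -0.001]
force: [0.2, -0.0, -1.1]
grip_width: 0.07
grasp_force: 0.0
```

```bash
python3 -c "
from h import *
c=cam('wrist');cv2.imwrite('pics/w8.png',cv2.resize(c[0][120:240,290:560],None,fx=2.8,fy=2.8))"
```

```text
(no output)
```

View pics/w8.png

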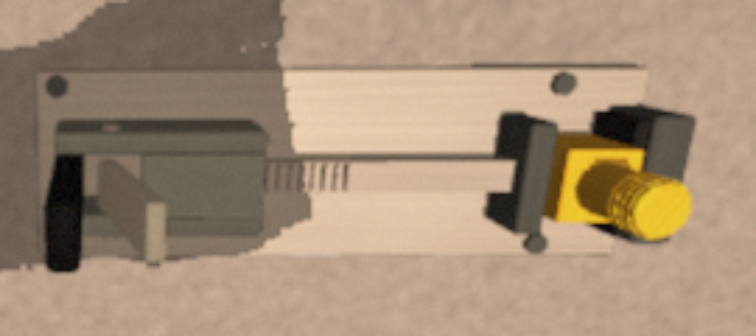

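The valve at (600,185) is held square between the sliding jaw (525,175) and the fixed jaw. The trigger at (150,225) has sprung back and the gripper is clear.

```bash
python3 -c "
from rig import r
print(r.job_done())"
```

```text
the job is handed in; nothing more can be done
None
```

The brass valve stands square on the clamp bed, pressed firmly between the jaws; the last squeeze stalled without moving the jaw, nothing else was touched, and the job was handed in at about 22 s.

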